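# Fit the adapter bar in a topping stand and hang a small pan

### The job

The small lidded food pan is too narrow for the opening of the steel pan stand. Lay the adapter bar that is long enough across the opening so that both its ends drop into the notches in the front and rear walls, then hang the pan by its rim between the bar and the ledge on the wide side of the bar, level and fully down. Lower both into place rather than dropping them, let go, and leave the short bar and the oven timer where they are.

Things in the scene. Friction and masses are not known exactly. Their poses are not given: they have to be found in the camera images.
- stand: Open-topped steel stand fixed to the table, 202 (x) by 190 (y) by 95 mm high, wire handles (18 mm out) on both ends. Origin: centre of underside; x from front to rear wall (away from robot), y to its left, z up. Inside its 8 mm walls: 186 by 174 mm, floor at z 12. Only the end walls (+y, -y) carry a ledge, 12 mm wide, top at z 85; 150 mm clear between them.
- seat (a point): Where the long bar's origin lies when seated: stand x 0, y -28, z 69 mm; axes as stand. The bar lies along x, top level with the ledges. Its two notches, in the front and rear walls at y -28, are 29 mm wide, bottom at z 79, flaring at 45 degrees to 41 mm in the top 6 mm. Beside the seated bar the well is free for 35 mm on the -y side and 91 mm on the +y side.
- bay (a point): Where the pan's origin lies when it hangs properly: stand x 0, y +29, z 20 mm; axes as stand. The pan's long side is along stand x (either way round), its rim's two long edges rest on the +y ledge and on the bar. Play about 5 mm in x, 4 mm in y. Walls rise 10 mm above the ledge.
- long_bar: Loose steel adapter bar lying flat, 200 (x) by 24 (y) by 16 mm high, 0.13 to 0.25 kg. Origin: centre of underside, z up. The top 6 mm run the whole length; below, the body is 180 mm long, so a tab 10 mm long, 6 mm thick stands out at each end and rests in a notch. Same either way round.
- short_bar: Loose steel adapter bar of the same form, only 150 mm long: too short to reach. Origin at the centre of its underside, x along it. To be left alone. The two bars may lie in each other's place.
- pan: Steel food pan, white clip-on lid (one piece), standing on the table, 0.28 to 0.56 kg. Origin: centre of underside, x along it, z up. Rim 176 by 108 mm, 4 thick, underside at z 65; body 154 by 82 under the rim, 144 by 72 at the bottom. Centred on the lid an upright grip, 80 long (x), 14 thick (y), from z 75 to 100. Same either way round.
- oven_timer: Round wind-up kitchen timer, 69 mm wide and 58 mm high, origin at the centre of its underside. Bystander.

How it is judged:
On the way, in this order (a step that is already met when the one before it is completed fails the run):
1. The bar is lowered into both notches while still held: level within 0.06 rad, along the stand within 0.06 rad, no more than 10 mm above its seat (contact force between the fingers and long_bar above 0.2 N and z of long_bar in the frame of seat between -0.003 and 0.01 m and horizontal distance between long_bar and seat below 0.008 m and angle between the x axis of long_bar and the x axis of seat, either way round below 0.06 rad and angle between long_bar's own z axis and vertical below 0.06 rad), for 0.05 s.
2. With the bar in its notches, the pan is lowered into the bay while still held: no more than 10 mm above its place (contact force between the fingers and pan above 0.2 N and z of long_bar in the frame of seat below 0.004 m and z of pan in the frame of bay between -0.003 and 0.01 m and horizontal distance between pan and bay below 0.012 m and angle between the x axis of pan and the x axis of bay, either way round below 0.1 rad), for 0.05 s.
At the end, for the whole second after the job is handed in: The long bar rests in both notches (within 6 mm of its seat in plan, 2.5 mm in height, 0.03 rad of level, 0.05 rad of the stand's x) and the pan hangs at rest on bar and ledge (within 9 mm in plan, 2.5 mm in height, 0.03 rad of level, 0.08 rad of square) (horizontal distance between long_bar and seat below 0.006 m and z of long_bar in the frame of seat between -0.0025 and 0.0025 m and angle between the x axis of long_bar and the x axis of seat, either way round below 0.05 rad and angle between each of long_bar, pan's own z axis and vertical below 0.03 rad and horizontal distance between pan and bay below 0.009 m and z of pan in the frame of bay between -0.0025 and 0.0025 m and angle between the x axis of pan and the x axis of bay, either way round below 0.08 rad and linear speed of each of pan, long_bar below 0.02 m/s); the robot touches nothing.
It fails at once if The short bar is moved by more than 30 mm (distance of short_bar from where it was at the start of the episode above 0.03 m).
It fails at once if The oven timer is moved by more than 30 mm (distance of oven_timer from where it was at the start of the episode above 0.03 m).
It also fails if it takes over 58 s, if anything falls off the work surface, if the arm or the gripper's body presses on something with over 40 N, if the wrist force passes 120 N, or if a joint passes its speed limit or range.

### The arm

A 7-joint arm with a two-finger parallel gripper is mounted at the origin on a cart in front of the work surface, level with it; the furniture and walls round the work are solid. World frame = base frame: x ahead of the robot, y to its left, z up, the work surface at z = 0. Lengths are in m, angles in rad, forces in N, time in s.
With the tool pointing down it reaches from about 0.425 to 0.925 m from the base axis. Payload 6.8 kg.
Tool frame: the origin (TCP) lies where the fingers leave the gripper's body, on its centre line; the fingertips stand 73 mm ahead of it and the grasp point (between the pads) lies 54 mm ahead of it; z points along the fingers, y is the line along which they close (so a half turn about z gives the same grasp; the last joint's range is limited). The gripper opens to 85 mm and grips with 20 to 120 N. Pads are 22 mm wide; open, the fingers measure 114 mm over their backs; the gripper's body (76 mm by 85 mm) begins 54 mm behind the grasp point. The pads swing forward as they close: fully open they stand 13 mm farther back than shut.
Start: joints at [-1.239, 0.477, 0.022, 1.555, -0.011, 1.109, -0.083], TCP at [0.287, 0.611, 0.304] pointing down, gripper open.
Joint ranges: [-2.96, 2.96], [-0.34, 2.1], [-1.41, 1.46], [0.24, 2.44], [-1.37, 4.51], [0.17, 1.92], [-2.96, 2.96]. Speed limits (rad/s): [2.39, 2.39, 3.14, 3.14, 3.14, 3.14, 3.14].

### API

Orientations are given as a rotation vector (axis times angle).
In Python, from bench import r, viewer, ticket, telemetry gives the robot as it stands (r), with the cameras (viewer), the job (ticket) and the readings (telemetry).
- The arm moves only by the shell command python3 drive.py [OPENING] [FORCE], which reads ROWS from standard input. ROWS is a JSON list that holds a single list of rows (three levels of brackets), with 1 to 5 rows, each of 6 numbers: dx, dy, dz in shares of 0.6 m (1.0 is 0.6 m), then a rotation vector rx, ry, rz in fractions of the full range, 1 being 4 rad; each row is the pose to reach, as a shift and turn from the pose commanded when the command began, along the tool's axes at that moment; what a row does not reach only later rows make up. A row lasts 1/10 s, in which the tool goes at most 0.05 m and 0.15 rad, less where a joint would pass 70% of its speed; a pose out of reach is approached as far as the arm can. OPENING is the finger opening in m, set as the command begins (- or left out keeps the last). The fingers move at their own pace and stop on an object; FORCE is the grip in N (left out, the last holds). Time passes only in rows, so rows that do not move let the fingers close. It prints the time, the measured TCP pose, the force, the opening and the grip force at its end. Shift and turn numbers lie between -1 and 1, and a call with a number outside is refused. Input that does not fit is refused with a message, and nothing moves.
- telemetry.get_obs(): the state, without advancing time (a new reading comes with each control period).
- viewer.grab_frame(name): name is "side" or "top"; returns (picture, depth): 480x640x3 uint8, blue, green, red; 480x640 float32, m along the optical axis (not along the pixel's ray), 0 where there is no reading.
- viewer.camera_info(name): a dict with "camera_matrix" (3x3 intrinsics, pixels), "k1" (the pictures are not rectified: a ray, as slopes to the right and down, at radius r is drawn at 1 + k1 r^2 times it, then the intrinsics apply), "R" (3x3) and "t" (3): a world point X has camera coordinates R X + t. Camera axes: x right, y down, z forward; pixel columns grow to the right and rows downward; lengths in m; the calibration is good to about 2 mm. A picture is of the moment at which its call begins. camera_info takes no time and is no camera call.
- ticket.hand_in(): hands the job in; it is judged then, once.
The state is a dict: "clock": time; "joints": joint angles; "qvel": joint speeds; "tau": joint torques, N m; "tcp_pos": TCP position; "orientation": TCP orientation; "contact_force": force on the tool from outside, world axes, zero at the start; "moment": the same for the moment, N m; "grip_width": finger opening in m; "gripper_force": force on a finger pad.
Only numpy, scipy, OpenCV 4.12 (cv2) and the standard library are available. Lean on these libraries where they do the work, as an engineer would, in place of code of your own. Each camera call takes 0.05 s, during which the arm holds its last target. There are 200 camera calls.

## Working session

There is one attempt and no reset: what is moved stays moved. The work goes in short steps, Python scripts to look and compute and a shell command to move; the robot and the scene stay as the last step left them, time stands still between calls to the robot, and variables do not carry over. Pictures are saved under pics/ and viewed, at most 10 in all, crops included, and the job is handed in when it is done.

```bash
ls; mkdir -p pics; cat > h.py <<'E'
import numpy as np,cv2
from bench import r, viewer, ticket, telemetry
def cloud(name):
    im,d=viewer.grab_frame(name);c=viewer.camera_info(name);K=np.array(c["camera_matrix"]);k1=c["k1"]
    v,u=np.mgrid[0:480,0:640].astype(np.float32)
    p=cv2.undistortPoints(np.stack([u.ravel(),v.ravel()],1)[:,None].astype(np.float64),K,np.array([k1,0,0,0.]))[:,0]
    P=np.c_[p,np.ones(len(p))]*d.ravel()[:,None]
    W=(P-np.array(c["t"]).ravel())@np.array(c["R"])
    W[d.ravel()==0]=np.nan
    return im,d,W.reshape(480,640,3)
E
python3 - <<'E'
from h import *
print(telemetry.get_obs())
for n in ["side","top"]:
    im,d,W=cloud(n);cv2.imwrite(f"pics/{n}0.png",im);np.save(f"{n}0.npy",W)
    c=viewer.camera_info(n);print(n,c["camera_matrix"],c["k1"],-np.array(c["R"]).T@np.array(c["t"]),c["R"])
E
```

```text
bench.py
drive.py
pics
{'clock': 0.0, 'joints': array([-1.23910288,  0.47778568,  0.02235175,  1.55647413, -0.01151548,
        1.1093325 , -0.08307402]), 'qvel': array([ 0.00015495, -0.00188698,  0.00087702,  0.00115211,  0.0010644 ,
        0.00188812,  0.00080313]), 'tau': array([ 1.06951550e-04, -5.96452081e+01,  1.60866939e+00, -2.81188399e+01,
        1.26168964e-02,  9.43697611e-03, -1.23814524e-05]), 'tcp_pos': array([0.28718833, 0.61032857, 0.30292594]), 'orientation': array([-6.85165101e-01, -3.06567932e+00,  2.90643911e-03]), 'contact_force': array([0.41692385, 0.05005922, 0.04319791]), 'moment': array([ 0.01263566, -0.01422731,  0.02692775]), 'gripper_force': 0.0, 'grip_width': 0.08523214367325067}
side [[573.78482779   0.         323.90997202]
 [  0.         573.78482779 241.38769862]
 [  0.           0.           1.        ]] 0.050056945939552906 [0.5247597  0.58793943 0.5907728 ] [[-0.99968859 -0.01789267 -0.01739461]
 [ 0.00432552  0.56225832 -0.82695034]
 [ 0.02457662 -0.82676806 -0.56200584]]
top [[548.76346555   0.         321.93781582]
 [  0.         548.76346555 240.91090421]
 [  0.           0.           1.        ]] -0.12040042268680834 [ 0.34192581 -0.17798246  1.14577229] [[-0.00499177 -0.99984761 -0.01672836]
 [-0.98238978  0.00802778 -0.18667047]
 [ 0.18677632  0.01550196 -0.98228015]]
```

View pics/top0.png

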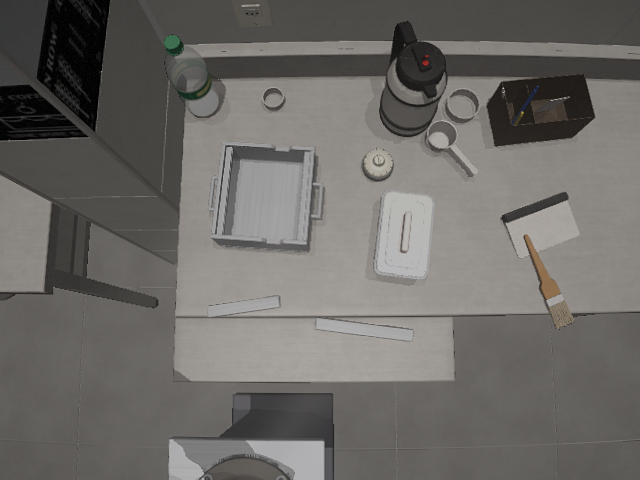

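View pics/side0.png

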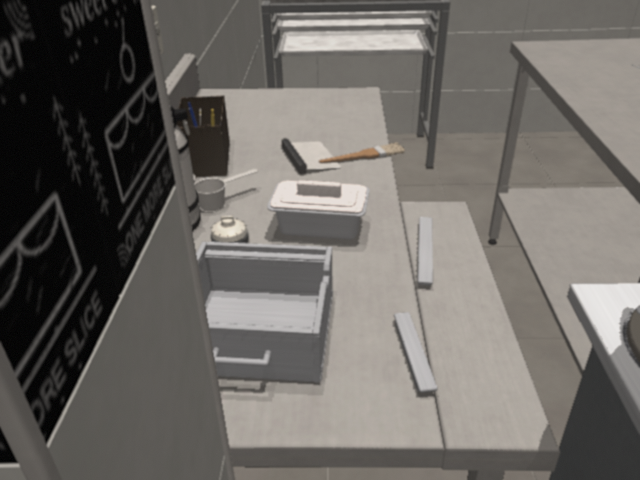

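The top view shows the stand (265,197), timer (378,164), pan (403,236), the short bar (243,306) and the long bar (364,329), which lies on a front ledge. The side view shows the same objects. Next I'll measure from the depth clouds.

```bash
cat > m.py <<'E'
from h import *
def rect(P):
    (c,s,a)=cv2.minAreaRect(P[:,:2].astype(np.float32)*1000)
    if s[0]<s[1]: s=s[::-1];a+=90
    return np.round(c,1),np.round(s,1),round((a+90)%180-90,2),'zmed',round(np.median(P[:,2])*1000,1)
T=np.load("top0.npy");S=np.load("side0.npy")
def box(W,u0,u1,v0,v1): 
    P=W[v0:v1,u0:u1].reshape(-1,3);return P[np.isfinite(P[:,0])]
for nm,bt,bs in [("short",(195,290,285,325),(385,445,305,400)),("long",(305,425,312,348),(410,440,210,295)),("pan",(365,445,185,290),(262,375,175,250)),("timer",(355,400,142,187),(205,255,210,248)),("stand",(205,330,135,255),(195,340,235,390))]:
    for k,W,b in (("T",T,bt),("S",S,bs)):
        P=box(W,*b); h,e=np.histogram(P[:,2],bins=np.arange(-.15,.15,.002))
        i=np.argsort(-h)[:8]; print(nm,k,[(round(e[j]*1000),int(h[j])) for j in sorted(i)])
E
python3 m.py
```

```text
short T [(-6, 200), (-4, 585), (-2, 939), (0, 771), (2, 287), (12, 125), (14, 300), (16, 249)]
short S [(-6, 77), (-4, 643), (-2, 2422), (0, 926), (2, 50), (12, 90), (14, 637), (16, 631)]
long T [(-6, 251), (-4, 705), (-2, 1042), (0, 740), (2, 247), (12, 286), (14, 423), (16, 272)]
long S [(-6, 53), (-4, 480), (-2, 886), (0, 154), (10, 20), (12, 243), (14, 571), (16, 96)]
pan T [(-4, 500), (-2, 1143), (0, 1226), (2, 626), (70, 612), (72, 1043), (74, 1215), (76, 711)]
pan S [(-4, 427), (-2, 1980), (0, 854), (68, 267), (70, 304), (72, 886), (74, 716), (94, 192)]
timer T [(-4, 176), (-2, 378), (0, 382), (2, 163), (34, 87), (36, 104), (38, 138), (40, 98)]
timer S [(-4, 100), (-2, 516), (0, 178), (34, 95), (36, 95), (38, 94), (92, 87), (94, 121)]
stand T [(-4, 712), (-2, 1508), (0, 1410), (2, 636), (8, 729), (10, 1694), (12, 1881), (14, 955)]
stand S [(-2, 2084), (0, 1433), (10, 2281), (12, 1894), (82, 442), (84, 726), (92, 532), (94, 988)]
```

```bash
sed -i '/^for nm/,$d' m.py; cat > m2.py <<'E'
from m import *
def go(n,W,b,z0,z1,k=1):
    P=box(W,*b);P=P[(P[:,2]>z0)&(P[:,2]<z1)];
    print(n,len(P),*rect(P),'mean',np.round(P.mean(0)*1000,1));return P
go("shortT",T,(195,290,285,325),.010,.022);go("shortS",S,(385,445,305,400),.010,.022)
go("longT",T,(305,425,312,348),.009,.022);go("longS",S,(405,445,205,295),.009,.022)
go("panT rim+lid",T,(365,445,185,290),.064,.084);go("panS",S,(262,375,175,250),.064,.084)
go("gripT",T,(365,445,185,290),.091,.11);go("gripS",S,(262,375,175,250),.091,.11)
go("timT",T,(355,400,142,187),.03,.07);
A=go("standT",T,(205,330,135,255),.089,.105);B=go("standS",S,(195,340,235,390),.089,.105)
go("ledgeT",T,(205,330,135,255),.081,.088)
go("floorT",T,(205,330,135,255),.007,.016)
# map of stand top
img=np.zeros((300,300,3),np.uint8)
for Q,c in ((A,(0,255,0)),(B,(0,0,255))):
    u=((Q[:,1]-A[:,1].mean())*-1000+150).astype(int);v=((Q[:,0]-A[:,0].mean())*-1000+150).astype(int)
    ok=(abs(u-150)<149)&(abs(v-150)<149);img[v[ok],u[ok]]=np.maximum(img[v[ok],u[ok]],c)
cv2.imwrite("pics/map.png",cv2.resize(img,(600,600),interpolation=0))
E
python3 m2.py
```

```text
shortT 841 [421.4   3. ] [150.4  24.5] -81.68 zmed 15.9 mean [421.1   3.2  15.9]
shortS 1426 [419.7   6.3] [152.2  24.7] -81.94 zmed 15.9 mean [419.4  14.3  15.8]
longT 1166 [ 373.  -244.9] [201.4  24.4] 82.21 zmed 15.0 mean [ 372.9 -244.9   15.1]
longS 933 [ 372.1 -241.1] [201.6  23.5] 82.31 zmed 14.6 mean [ 373.  -232.    14.6]
panT rim+lid 4278 [ 559.8 -326. ] [175.1 109.7] -8.1 zmed 74.1 mean [ 557.1 -324.9   73.8]
panS 2619 [ 560.2 -321.2] [176.4 109.5] -8.2 zmed 73.2 mean [ 558.9 -305.5   72.9]
gripT 291 [ 559.3 -325.5] [77.2 14.9] -8.03 zmed 100.0 mean [ 558.5 -324.9   99.7]
gripS 599 [ 581.1 -227.4] [211.3 106.8] 85.65 zmed 95.0 mean [ 575.5 -226.2   95.5]
timT 671 [ 722.4 -279.4] [63.2 62.1] 27.87 zmed 39.0 mean [ 719.3 -279.2   40.4]
standT 1500 [643.9 -43.4] [202.7 190.2] -4.69 zmed 94.8 mean [642.7 -40.5  94.7]
standS 2039 [642.8 -41.8] [201.5 194. ] -4.58 zmed 94.1 mean [614.9 -35.   93.6]
ledgeT 1249 [642.8 -44.6] [200.4 187.8] -4.67 zmed 84.8 mean [644.3 -40.3  84.7]
floorT 5363 [640.1 -29.2] [230.8 205.6] 89.17 zmed 12.2 mean [649.6 -35.4  12.1]
```

View pics/map.png

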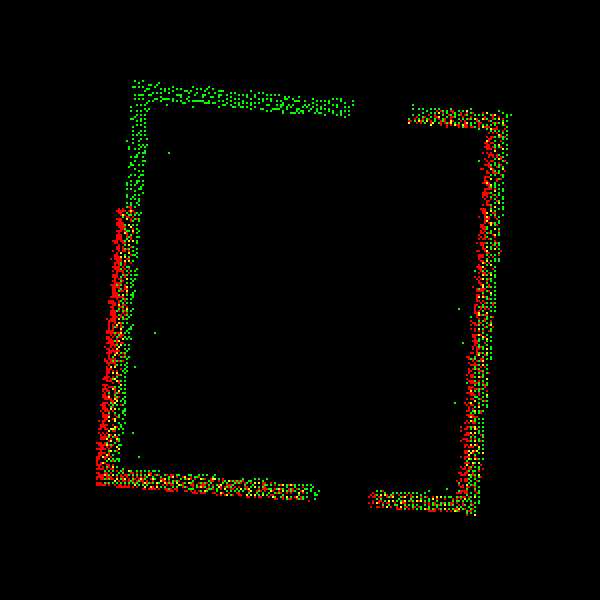

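The map shows the stand's wall tops, with the notches on the right (-y) side as expected. Before moving I'll check for obstacles and write a helper for tool-axis shifts.

```bash
cat > g.py <<'E'
import sys
from h import *
from scipy.spatial.transform import Rotation as Ro
# target: x y z, azimuth(deg) of tool y axis, tool pointing down
def go(x,y,z,az):
    o=telemetry.get_obs();R0=Ro.from_rotvec(o["orientation"]).as_matrix()
    a=np.radians(az);ty=np.array([np.cos(a),np.sin(a),0]);tz=np.array([0,0,-1.]);R1=np.stack([np.cross(ty,tz),ty,tz],1)
    d=R0.T@(np.array([x,y,z])-o["tcp_pos"]);w=Ro.from_matrix(R0.T@R1).as_rotvec()
    print("t",round(o["clock"],2),"tcp",o["tcp_pos"].round(4),"F",o["contact_force"].round(1),"w",round(o["grip_width"],4),"| d",d.round(4),"rot",w.round(4),"az",np.degrees(np.arctan2(R0[1,1],R0[0,1])).round(2),"j",o["joints"].round(2))
if __name__=="__main__": go(*map(float,sys.argv[1:5]))
E
python3 - <<'E'
from m import *
for W in (T,S):
    P=W.reshape(-1,3);P=P[np.isfinite(P[:,0])];Q=P[(P[:,1]>.09)&(P[:,2]>.03)]
    for y in np.arange(.1,.9,.1):
        q=Q[(Q[:,1]>y)&(Q[:,1]<y+.1)&(Q[:,0]>0)]
        if len(q)>20: print(round(y,1),len(q),'minx',np.percentile(q[:,0],1).round(3),'z',np.percentile(q[:,2],[1,99]).round(2))
E
python3 g.py .45 .2 .30 20; python3 g.py .373 -.243 .2 -7.8
```

```text
0.1 24497 minx 0.649 z [0.04 0.64]
0.2 6106 minx 0.652 z [0.04 0.58]
0.3 2878 minx 0.653 z [0.04 0.42]
0.4 719 minx 0.649 z [0.03 0.27]
0.1 5647 minx 0.648 z [0.04 0.51]
0.2 26155 minx 0.652 z [0.07 0.53]
0.3 45901 minx 0.652 z [0.21 0.54]
0.4 14612 minx 0.648 z [0.32 0.47]
t 0.1 tcp [0.2872 0.6104 0.303 ] F [0.3 0.5 0.2] w 0.0852 | d [-0.322  -0.302   0.0036] rot [-0.0016  0.0008  0.7819] az 64.8 j [-1.24  0.48  0.02  1.56 -0.01  1.11 -0.08]
t 0.1 tcp [0.2872 0.6104 0.303 ] F [0.3 0.5 0.2] w 0.0852 | d [-0.441  -0.7354  0.1043] rot [-1.4000e-03  1.2000e-03  1.2671e+00] az 64.8 j [-1.24  0.48  0.02  1.56 -0.01  1.11 -0.08]
```

The rows are not in the units I measure in: shifts go in shares of 0.6 m and turns go in shares of 4 rad. I convert before sending: -0.16 m / 0.6 = -0.2667, -0.15 m / 0.6 = -0.25, 0.39 rad / 4 = 0.0975.

```bash
echo '[[[-0.2667,-0.25,0,0,0,0.0975],[-0.2667,-0.25,0,0,0,0.0975],[-0.2667,-0.25,0,0,0,0.0975],[-0.2667,-0.25,0,0,0,0.0975],[-0.2667,-0.25,0,0,0,0.0975]]]' | python3 drive.py; python3 g.py .45 .2 .30 20; python3 g.py .44 -.1 .25 -7.8
```

```text
clock: 0.6
tcp_pos: [0.3706, 0.4015, 0.3036]
orientation: [1.275, 2.87, -0.004]
contact_force: [0.2, -0.2, 0.3]
grip_width: 0.0858
gripper_force: 0.0
t 0.6 tcp [0.3706 0.4015 0.3036] F [ 0.2 -0.2  0.3] w 0.0858 | d [-0.2027 -0.0761  0.0042] rot [-0.0012  0.0024  0.3857] az 42.1 j [-1.07  0.27  0.16  1.87 -0.05  1.01 -0.16]
t 0.6 tcp [0.3706 0.4015 0.3036] F [ 0.2 -0.2  0.3] w 0.0858 | d [-0.4185 -0.2846  0.055 ] rot [-6.000e-04  2.700e-03  8.709e-01] az 42.1 j [-1.07  0.27  0.16  1.87 -0.05  1.01 -0.16]
```

To row units: -0.2 m / 0.6 = -0.3333, -0.076 m / 0.6 = -0.1267, 0.4 rad / 4 = 0.1.

```bash
echo '[[[-0.3333,-0.1267,0,0,0,0.1],[-0.3333,-0.1267,0,0,0,0.1],[-0.3333,-0.1267,0,0,0,0.1],[-0.3333,-0.1267,0,0,0,0.1],[-0.3333,-0.1267,0,0,0,0.1]]]' | python3 drive.py >/dev/null; python3 g.py .43 -.04 .25 -7.8
```

```text
t 1.1 tcp [0.4488 0.2028 0.3039] F [-0.3 -0.2  0.6] w 0.0851 | d [-0.2231 -0.0973  0.0543] rot [2.000e-04 1.600e-03 4.702e-01] az 19.14 j [-0.85  0.17  0.34  2.   -0.07  0.98 -0.14]
```

To row units: -0.223 m / 0.6 = -0.3717, -0.097 m / 0.6 = -0.1617, 0.47 rad / 4 = 0.1175.

```bash
echo '[[[-0.3717,-0.1617,0.09,0,0,0.1175],[-0.3717,-0.1617,0.09,0,0,0.1175],[-0.3717,-0.1617,0.09,0,0,0.1175],[-0.3717,-0.1617,0.09,0,0,0.1175],[-0.3717,-0.1617,0.09,0,0,0.1175]]]' | python3 drive.py 0.05 30 >/dev/null; python3 g.py .373 -.243 .15 -7.8
```

```text
t 1.6 tcp [ 0.4302 -0.0355  0.2496] F [0.6 0.1 0.1] w 0.0498 | d [-0.2131 -0.0303  0.0995] rot [ 0.0006 -0.0005  0.0082] az -7.33 j [-0.56  0.15  0.56  2.2  -0.11  0.82 -0.07]
```

To row units: -0.213 m / 0.6 = -0.355, -0.21 m / 0.6 = -0.35, 0.008 rad / 4 = 0.002.

```bash
echo '[[[-0.35,-0.05,0.1667,0,0,0.002],[-0.35,-0.05,0.1667,0,0,0.002],[-0.355,-0.05,0.1667,0,0,0.002],[-0.355,-0.05,0.1667,0,0,0.002],[-0.355,-0.05,0.1667,0,0,0.002]]]' | python3 drive.py >/dev/null; python3 g.py .373 -.243 .08 -7.8
```

```text
t 2.1 tcp [ 0.3725 -0.2436  0.1486] F [ 0.9 -0.3 -0.1] w 0.05 | d [0.0007 0.0005 0.0686] rot [-0.0009  0.0004 -0.0011] az -7.86 j [-0.02  0.39  0.55  2.25 -0.36  0.59  0.66]
```

To row units: 0.072 m / 0.6 = 0.12, 0.065 m / 0.6 = 0.1083.

```bash
echo '[[[0,0,0.0833,0,0,0],[0,0,0.1083,0,0,0],[0,0,0.12,0,0,0],[0,0,0.12,0,0,0]]]' | python3 drive.py ; echo '[[[0,0,0,0,0,0],[0,0,0,0,0,0],[0,0,0,0,0,0],[0,0,0,0,0,0],[0,0,0,0,0,0]]]' | python3 drive.py 0 40
```

```text
clock: 2.5
tcp_pos: [0.3734, -0.2415, 0.0773]
orientation: [-2.366, -2.064, 0.001]
contact_force: [0.1, 0.6, 0.1]
grip_width: 0.0501
gripper_force: 0.0
clock: 3.0
tcp_pos: [0.3741, -0.2419, 0.0791]
orientation: [2.366, 2.064, 0.002]
contact_force: [-0.1, 1.1, 7.0]
grip_width: 0.0225
gripper_force: 39.8
```

To row units: -0.17 m / 0.6 = -0.2833, -0.13 m / 0.6 = -0.2167.

```bash
echo '[[[0,0,-0.05,0,0,0],[0,0,-0.1333,0,0,0],[0,0,-0.2167,0,0,0],[0,0,-0.2833,0,0,0],[0,0,-0.2833,0,0,0]]]' | python3 drive.py - 60; python3 g.py .5 -.15 .26 -50;python3 g.py .641 -.0705 .24 -94.7
```

```text
clock: 3.5
tcp_pos: [0.3755, -0.2432, 0.2529]
orientation: [2.362, 2.059, 0.011]
contact_force: [1.7, -0.6, -1.3]
grip_width: 0.0223
gripper_force: 61.5
t 3.5 tcp [ 0.3755 -0.2432  0.2529] F [ 1.7 -0.6 -1.3] w 0.0223 | d [ 0.1093  0.1106 -0.006 ] rot [ 0.0102 -0.0037  0.7357] az -7.84 j [-0.2   0.18  0.72  2.17 -0.17  0.83  0.49]
t 3.5 tcp [ 0.3755 -0.2432  0.2529] F [ 1.7 -0.6 -1.3] w 0.0223 | d [0.2073 0.2393 0.0154] rot [ 0.0087 -0.0079  1.5159] az -7.84 j [-0.2   0.18  0.72  2.17 -0.17  0.83  0.49]
```

To row units: 0.12 m / 0.6 = 0.2, 0.1 m / 0.6 = 0.1667, 0.75 rad / 4 = 0.1875.

```bash
echo '[[[0.1667,0.2,0,0,0,0.1875],[0.1667,0.2,0,0,0,0.1875],[0.1667,0.2,0,0,0,0.1875],[0.1667,0.2,0,0,0,0.1875],[0.1667,0.2,0,0,0,0.1875]]]' | python3 drive.py; python3 g.py .641 -.0705 .25 -94.7
```

```text
clock: 4.0
tcp_pos: [0.5072, -0.1568, 0.2471]
orientation: [-2.96, -1.051, 0.001]
contact_force: [-1.3, -1.7, -1.8]
grip_width: 0.022
gripper_force: 61.5
t 4.0 tcp [ 0.5072 -0.1568  0.2471] F [-1.3 -1.7 -1.8] w 0.022 | d [ 0.1583  0.0173 -0.003 ] rot [-1.000e-04  6.000e-04  7.644e-01] az -50.9 j [-0.44  0.39  0.79  1.99 -0.36  0.9  -0.35]
```

To row units: 0.158 m / 0.6 = 0.2633, 0.017 m / 0.6 = 0.0283, 0.764 rad / 4 = 0.191.

```bash
echo '[[[0.2633,0.0283,0,0,0,0.191],[0.2633,0.0283,0,0,0,0.191],[0.2633,0.0283,0,0,0,0.191],[0.2633,0.0283,0,0,0,0.191],[0.2633,0.0283,0,0,0,0.191]]]' | python3 drive.py >/dev/null; echo '[[[0,0,0.0667,0,0,0.0025],[0,0,0.0667,0,0,0.0025],[0,0,0.0667,0,0,0.0025]]]' | python3 drive.py ; python3 g.py .641 -.0705 .2 -94.7
cat > look.py <<'E'
import sys
from m import *
n=sys.argv[1]
for c in ("top","side"):
    im,d,W=cloud(c);cv2.imwrite(f"pics/{c}{n}.png",im);np.save(f"{c}{n}.npy",W)
o=telemetry.get_obs();print(o["tcp_pos"],o["orientation"])
E
python3 look.py 1
```

```text
clock: 4.8
tcp_pos: [0.6382, -0.0723, 0.2073]
orientation: [-3.139, 0.119, 0.004]
contact_force: [-0.1, -0.8, -1.7]
grip_width: 0.0216
gripper_force: 61.5
t 4.8 tcp [ 0.6382 -0.0723  0.2073] F [-0.1 -0.8 -1.7] w 0.0216 | d [ 0.0027 -0.002   0.0072] rot [0.     0.0026 0.0064] az -94.33 j [-0.58  0.69  0.88  1.76 -0.63  1.   -1.09]
[ 0.63933889 -0.0729843   0.20914753] [-3.13924825e+00  1.19555711e-01 -2.16523089e-03]
```

```bash
python3 -c "
import cv2,numpy as np
a=cv2.imread('pics/top1.png')[110:290,180:380];b=cv2.imread('pics/side1.png')[120:420,180:460]
a=cv2.resize(a,None,fx=2,fy=2);b=cv2.resize(b,None,fx=1.4,fy=1.4)
c=np.zeros((420,800,3),np.uint8);c[:360,:400]=a;c[:420,400:792]=b;cv2.imwrite('pics/c1.png',c)"
```

```text
(no output)
```

View pics/c1.png

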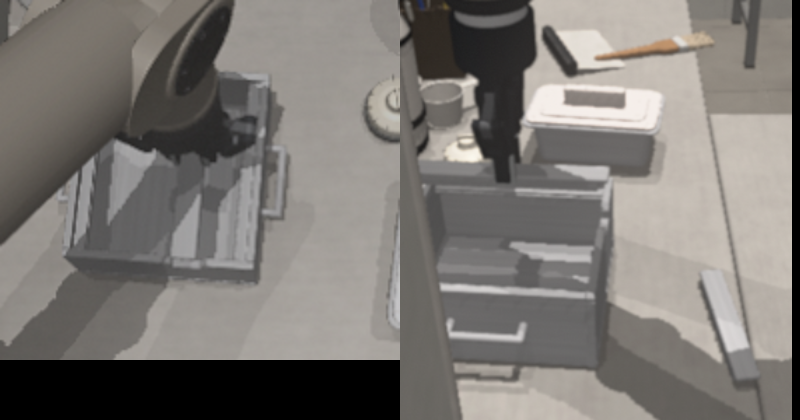

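The left crop (top view) shows the bar hanging over the stand with its near end at about (200,265). The right crop (side view) shows it spanning 425–612 at row 172. I'll measure the held bar against the stand in the clouds.

```bash
cat > bar.py <<'E'
import sys
from m import *
n=sys.argv[1];z0,z1=float(sys.argv[2]),float(sys.argv[3])
a=np.radians(-4.69);ex=np.array([np.cos(a),np.sin(a)]);ey=np.array([-ex[1],ex[0]])
for c,o in (("top",[.6434,-.0435]),("side",[.6428,-.0418])):
    W=np.load(f"{c}{n}.npy").reshape(-1,3);W=W[np.isfinite(W[:,0])]
    q=W[:,:2]-o;L=np.c_[q@ex,q@ey,W[:,2]]*1000
    P=L[(abs(L[:,0])<140)&(abs(L[:,1]+28)<20)&(L[:,2]>z0)&(L[:,2]<z1)]
    print(c,len(P),"x",np.percentile(P[:,0],[0,1,99,100]).round(1))
    for x in range(-120,120,12):
        p=P[(P[:,0]>x)&(P[:,0]<x+12)]
        if len(p)>5:
            t=p[p[:,2]>np.percentile(p[:,2],60)]
            print(x,len(p),"y",np.percentile(p[:,1],[2,50,98]).round(1),"z",np.percentile(p[:,2],[2,50,98]).round(1))
E
python3 bar.py 1 110 155
```

```text
top 647 x [-102.7 -101.9   -4.4   -1.3]
-108 45 y [-43.  -33.4 -22.3] z [139.3 143.1 146.6]
-96 80 y [-42.7 -32.4 -21.3] z [132.5 142.9 147. ]
-84 74 y [-42.8 -32.6 -21.9] z [138.2 143.2 147. ]
-72 79 y [-42.7 -32.6 -21.3] z [132.7 143.  146. ]
-60 74 y [-42.7 -32.2 -21.5] z [139.  143.1 147.4]
-48 78 y [-42.5 -32.2 -20.8] z [132.2 142.8 146. ]
-36 74 y [-42.4 -32.4 -21. ] z [139.4 143.  147.1]
-24 86 y [-45.2 -31.7 -16.1] z [130.9 143.5 151.1]
-12 57 y [-47.5 -30.5 -10. ] z [139.3 143.3 148.5]
side 2224 x [-102.4  -99.9   84.9   91.6]
-108 58 y [-42.8 -28.1 -19.2] z [139.4 143.2 145. ]
-96 141 y [-41.4 -23.4 -18.6] z [129.6 143.1 145.2]
-84 156 y [-40.9 -21.9 -18.7] z [129.2 142.6 144.9]
-72 157 y [-41.7 -22.  -18.6] z [129.9 142.5 144.9]
-60 152 y [-41.9 -21.9 -18. ] z [128.7 142.8 145. ]
-48 156 y [-40.6 -21.4 -18.3] z [128.7 142.7 144.9]
-36 150 y [-42.9 -21.5 -18.3] z [130.  143.1 145.1]
-24 168 y [-42.8 -21.2 -15. ] z [129.2 142.9 152.2]
-12 131 y [-45.  -15.9  -8.3] z [129.4 144.1 154.4]
0 49 y [-20.5 -14.3  -8.1] z [129.3 140.1 153.3]
12 138 y [-40.5 -20.7 -17.9] z [129.  141.7 145.2]
24 147 y [-40.5 -21.4 -17.4] z [129.3 142.4 145. ]
36 151 y [-40.2 -21.  -17.8] z [130.1 142.7 144.7]
48 150 y [-41.4 -20.9 -17.3] z [129.3 142.7 145. ]
60 150 y [-40.3 -20.9 -17.5] z [128.7 142.5 144.8]
72 142 y [-39.8 -21.1 -17.5] z [129.7 143.  145. ]
84 28 y [-43.4 -35.5 -22.6] z [142.  143.2 145.6]
```

To row units: 0.037 m / 0.6 = 0.0617, -0.003 m / 0.6 = -0.005, 0.006 rad / 4 = 0.0015.

```bash
python3 g.py .641 -.0702 .172 -94.7; echo '[[[0.0017,-0.005,0.025,0,0,0.0015],[0.0017,-0.005,0.05,0,0,0.0015],[0.0017,-0.005,0.0617,0,0,0.0015],[0.0017,-0.005,0.0617,0,0,0.0015],[0.0017,-0.005,0.0617,0,0,0.0015]]]' | python3 drive.py ; python3 look.py 2; python3 bar.py 2 90 112;python3 g.py .641 -.0702 .148 -94.7
```

```text
t 4.9 tcp [ 0.6393 -0.073   0.2091] F [-0.5 -0.4 -0.5] w 0.0218 | d [ 0.0014 -0.0029  0.0371] rot [-0.0001 -0.0014  0.0059] az -94.36 j [-0.58  0.69  0.88  1.76 -0.63  1.   -1.09]
clock: 5.4
tcp_pos: [0.6401, -0.0699, 0.1707]
orientation: [3.139, -0.129, -0.001]
contact_force: [-0.3, 0.0, -1.1]
grip_width: 0.0219
gripper_force: 61.5
[ 0.64044822 -0.06997756  0.17131622] [ 3.13873243e+00 -1.29566857e-01  1.14667367e-03]
top 617 x [-101.6 -100.5   -0.7   99.7]
-108 48 y [-46.  -27.9  -8.3] z [ 90.3 105.9 109.6]
-96 82 y [-46.2 -28.9  -9.4] z [ 91.5 106.3 110.2]
-84 69 y [-39.5 -29.4 -18.2] z [102.1 106.4 110.1]
-72 75 y [-39.8 -30.  -18.4] z [ 94.4 106.2 110. ]
-60 66 y [-39.6 -29.8 -19.3] z [ 97.3 106.9 109.3]
-48 74 y [-39.7 -29.3 -18. ] z [ 96.5 106.6 110.5]
-36 68 y [-39.4 -29.4 -18.9] z [ 98.5 107.1 110.2]
-24 70 y [-39.9 -29.7 -18.4] z [ 99.2 106.3 109.5]
-12 59 y [-44.9 -30.4 -17.8] z [103.5 107.  110.6]
side 2069 x [-101.3  -99.5   83.8   90.2]
-108 52 y [-45.2 -25.6 -16. ] z [ 90.9 105.6 108.1]
-96 139 y [-38.3 -19.7 -15. ] z [ 92.  105.9 107.8]
-84 146 y [-38.3 -19.1 -15.2] z
[... 213 characters left out ...]
.  105.3 108. ]
-24 145 y [-37.7 -18.5 -15.1] z [ 92.3 105.3 107.8]
-12 97 y [-41.5 -16.9  -9. ] z [ 91.7 105.5 111.4]
0 35 y [-18.5 -12.4  -9.7] z [ 90.8  99.5 111.8]
12 114 y [-35.4 -18.2 -14.4] z [ 92.6 105.2 108.1]
24 148 y [-39.8 -18.8 -14.4] z [ 92.1 105.3 107.6]
36 150 y [-39.  -18.8 -15.5] z [ 91.8 105.3 108. ]
48 142 y [-38.4 -18.4 -14.7] z [ 92.3 105.4 108. ]
60 144 y [-38.4 -19.2 -14.9] z [ 91.7 105.2 107.7]
72 136 y [-38.2 -19.5 -15.1] z [ 93.1 105.6 108.1]
84 20 y [-38.3 -32.9 -22.9] z [105.2 106.2 107.5]
t 5.5 tcp [ 0.6404 -0.07    0.1713] F [ 0.5  0.6 -1.1] w 0.0218 | d [0.0006 0.0002 0.0233] rot [ 0.0002 -0.0007 -0.0005] az -94.73 j [-0.55  0.73  0.84  1.78 -0.67  0.94 -1.08]
```

To row units: 0.019 m / 0.6 = 0.0317, 0.017 m / 0.6 = 0.0283.

```bash
echo '[[[0,0,0.01,0,0,0],[0,0,0.02,0,0,0],[0,0,0.0283,0,0,0],[0,0,0.0317,0,0,0],[0,0,0.0317,0,0,0]]]' | python3 drive.py; echo '[[[0,0,0.0033,0,0,0],[0,0,0.0058,0,0,0],[0,0,0.0058,0,0,0]]]' | python3 drive.py ; python3 look.py 3; python3 bar.py 3 80 112 | head -30
```

```text
clock: 6.0
tcp_pos: [0.6399, -0.0696, 0.1513]
orientation: [3.139, -0.129, -0.001]
contact_force: [-0.0, 0.1, -1.4]
grip_width: 0.0217
gripper_force: 61.5
clock: 6.3
tcp_pos: [0.6404, -0.0698, 0.1494]
orientation: [-3.138, 0.129, -0.001]
contact_force: [-2.0, 0.7, 5.9]
grip_width: 0.022
gripper_force: 62.3
[ 0.64040069 -0.06986199  0.14939893] [-3.13835490e+00  1.29317129e-01 -1.01537149e-03]
top 606 x [-101.4 -100.1   -1.7   93.4]
-108 49 y [-46.4 -29.1  -8.6] z [80.8 86.7 95.6]
-96 82 y [-46.4 -28.5  -9.3] z [81.7 85.6 94.9]
-84 67 y [-39.3 -29.  -18.3] z [81.6 85.1 88.9]
-72 66 y [-38.8 -28.1 -18. ] z [81.5 85.5 89.7]
-60 64 y [-39.3 -29.4 -18.6] z [82.1 85.1 88.5]
-48 65 y [-39.7 -28.4 -18.2] z [81.2 85.2 87.7]
-36 65 y [-39.1 -28.8 -18.6] z [81.4 85.  88.9]
-24 62 y [-39.3 -29.5 -18.5] z [80.7 84.9 88.4]
-12 83 y [-45.9 -29.1 -13. ] z [ 82.3  86.4 107.6]
side 1549 x [-101.3 -100.3   87.1   93.9]
-108 69 y [-47.2 -35.2 -10. ] z [80.9 85.1 94.5]
-96 110 y [-46.3 -30.1 -15. ] z [81.7 85.  92.1]
-84 98 y [-38.4 -24.8 -15. ] z [80.9 84.5 86.3]
-72 98 y [-39.5 -25.1 -16. ] z [80.6 84.3 85.8]
-60 101 y [-38.8 -24.7 -15.1] z [81.4 84.5 86.3]
-48 102 y [-38.  -24.2 -15.5] z [80.4 84.4 86.6]
-36 99 y [-39.5 -24.6 -15.3] z [81.1 84.6 86.6]
-24 97 y [-38.2 -25.  -15.4] z [81.1 84.5 86.3]
-12 167 y [-43.6 -28.1  -8.7] z [ 81.4  93.6 110.9]
0 23 y [-27.7 -11.1  -8.6] z [ 81.4  92.  108.3]
12 73 y [-36.9 -21.  -14.7] z [80.2 84.1 86.2]
24 96 y [-38.1 -24.6 -15.6] z [81.2 84.6 86.3]
36 99 y [-38.2 -24.8 -14.8] z [80.5 84.3 86.4]
48 95 y [-38.  -25.  -15.2] z [81.4 84.4 86. ]
60 100 y [-38.9 -24.9 -15.4] z [80.9 84.6 86.5]
72 93 y [-38.7 -24.2 -14.3] z [80.7 84.7 86.6]
84 29 y [-47.3 -36.5 -25.6] z [82.3 84.9 92.9]
```

To row units: -0.14 m / 0.6 = -0.2333, -0.11 m / 0.6 = -0.1833.

```bash
echo '[[[0,0,0,0,0,0],[0,0,0,0,0,0],[0,0,0,0,0,0]]]' | python3 drive.py .045; echo '[[[0,0,-0.05,0,0,0],[0,0,-0.1167,0,0,0],[0,0,-0.1833,0,0,0],[0,0,-0.2333,0,0,0],[0,0,-0.2333,0,0,0]]]' | python3 drive.py ; python3 g.py .56 -.324 .25 -98.1
```

```text
clock: 6.7
tcp_pos: [0.6403, -0.0697, 0.1484]
orientation: [-3.139, 0.129, -0.0]
contact_force: [-0.7, 0.4, 0.2]
grip_width: 0.0452
gripper_force: 0.0
clock: 7.2
tcp_pos: [0.6421, -0.0708, 0.293]
orientation: [3.139, -0.13, 0.012]
contact_force: [0.5, 0.4, -1.0]
grip_width: 0.0452
gripper_force: 0.0
t 7.2 tcp [ 0.6421 -0.0708  0.293 ] F [ 0.5  0.4 -1. ] w 0.0452 | d [-0.0612  0.2591  0.0425] rot [-0.0003 -0.0076  0.0588] az -94.73 j [-0.63  0.61  0.96  1.69 -0.55  1.13 -1.16]
```

To row units: 0.258 m / 0.6 = 0.43, -0.06 m / 0.6 = -0.1, 0.06 rad / 4 = 0.015.

```bash
echo '[[[-0.1,0.43,0.0667,0,0,0.015],[-0.1,0.43,0.0667,0,0,0.015],[-0.1,0.43,0.0667,0,0,0.015],[-0.1,0.43,0.0667,0,0,0.015],[-0.1,0.43,0.0667,0,0,0.015]]]' | python3 drive.py .06 >/dev/null; echo '[[[0,0,0,0,0,0],[0,0,0,0,0,0]]]' | python3 drive.py>/dev/null; python3 look.py 4; python3 bar.py 4 80 90 | grep -v '^0 ' ; python3 g.py .56 -.324 .15 -98.1
```

```text
[ 0.56526054 -0.30373345  0.25039314] [-3.13272593e+00  2.20842992e-01  8.17386160e-04]
top 707 x [-35.5 -30.   98.1 101.1]
-36 25 y [-29.6 -22.5 -18.6] z [82.1 85.2 88.2]
-24 60 y [-39.5 -29.4 -18.7] z [81.1 85.1 89.1]
-12 64 y [-38.9 -28.8 -18.2] z [82.  85.5 89.4]
12 68 y [-40.6 -29.3 -18.5] z [80.7 85.  88.8]
24 64 y [-41.5 -31.  -18.7] z [81.4 84.5 88.7]
36 68 y [-40.8 -29.9 -18.1] z [81.3 85.7 88.7]
48 63 y [-41.5 -29.3 -18.9] z [81.6 85.  87.8]
60 68 y [-41.2 -29.9 -17.8] z [81.1 84.4 88.2]
72 69 y [-41.1 -29.4 -18.2] z [80.9 85.3 89.1]
84 73 y [-46.2 -29.1 -11.8] z [81.9 85.1 88.7]
96 20 y [-45.7 -30.  -12.2] z [80.7 84.6 89.1]
side 1570 x [-101.  -100.2   86.8   93.8]
-108 57 y [-45.6 -32.7  -8.9] z [81.3 84.7 89.7]
-96 97 y [-44.6 -28.9 -16.2] z [81.4 84.5 88.5]
-84 99 y [-37.6 -24.3 -14.6] z [81.6 84.3 86.4]
-72 103 y [-40.3 -25.1 -15.6] z [80.7 84.4 86.4]
-60 103 y [-38.6 -23.7 -15.7] z [80.8 84.4 86. ]
-48 100 y [-38.5 -24.3 -15.5] z [80.5 84.5 86.5]
-36 100 y [-39.9 -25.1 -15. ] z [81.4 84.2 86.3]
-24 100 y [-38.5 -23.8 -15.1] z [80.9 84.2 86.2]
-12 100 y [-39.5 -25.6 -15.6] z [80.5 84.6 86.5]
12 97 y [-38.1 -23.8 -15.5] z [80.7 84.3 86.1]
24 98 y [-39.1 -26.3 -15.4] z [80.8 84.7 86.4]
36 101 y [-37.9 -24.9 -15.5] z [80.2 84.4 86.4]
48 91 y [-38.4 -24.5 -14.8] z [80.4 84.6 86.1]
60 101 y [-40.  -24.4 -15. ] z [80.6 84.5 86.3]
72 94 y [-37.7 -24.3 -15.3] z [81.2 84.8 86.5]
84 28 y [-47.5 -35.  -24.6] z [81.6 84.7 88.9]
t 8.0 tcp [ 0.5653 -0.3037  0.2504] F [0.2 0.6 0.5] w 0.0601 | d [-0.0023  0.0209  0.1004] rot [-0.0011  0.0006  0.0006] az -98.06 j [-0.22  0.64  0.92  1.73 -0.58  1.06 -0.81]
```

To row units: 0.098 m / 0.6 = 0.1633, 0.09 m / 0.6 = 0.15.

```bash
echo '[[[-0.0033,0.035,0.05,0,0,0],[-0.0033,0.035,0.1167,0,0,0],[-0.0033,0.035,0.15,0,0,0],[-0.0033,0.035,0.1633,0,0,0],[-0.0033,0.035,0.1633,0,0,0]]]' | python3 drive.py; echo '[[[0,0,0,0,0,0],[0,0,0,0,0,0],[0,0,0,0,0,0],[0,0,0,0,0,0],[0,0,0,0,0,0]]]' | python3 drive.py 0 80;python3 g.py .56 -.324 .152 -98.1; echo '[[[0,0,0,0,0,0],[0,0,-0.0333,0,0,0],[0,0,-0.1,0,0,0],[0,0,-0.1667,0,0,0],[0,0,-0.2083,0,0,0]]]' | python3 drive.py; echo '[[[0,0,0,0,0,0],[0,0,0,0,0,0]]]' | python3 drive.py; python3 g.py .645 -.0137 .275 -94.7
```

```text
clock: 8.5
tcp_pos: [0.5603, -0.3238, 0.1522]
orientation: [-3.133, 0.219, 0.002]
contact_force: [0.6, -0.0, -0.1]
grip_width: 0.06
gripper_force: 0.0
clock: 9.0
tcp_pos: [0.5604, -0.3254, 0.1543]
orientation: [-3.133, 0.223, -0.003]
contact_force: [0.3, 2.7, 8.1]
grip_width: 0.0119
gripper_force: 79.8
t 9.0 tcp [ 0.5604 -0.3254  0.1543] F [0.3 2.7 8.1] w 0.0119 | d [-0.0006 -0.0013  0.0023] rot [-0.0008 -0.0019 -0.0005] az -98.13 j [-0.12  0.75  0.81  1.78 -0.68  0.91 -0.71]
clock: 9.5
tcp_pos: [0.5598, -0.3263, 0.2809]
orientation: [3.132, -0.224, 0.004]
contact_force: [0.1, -0.2, -3.0]
grip_width: 0.0125
gripper_force: 78.6
clock: 9.7
tcp_pos: [0.5594, -0.3251, 0.2775]
orientation: [-3.133, 0.223, 0.0]
contact_force: [-0.2, 0.7, -3.1]
grip_width: 0.0121
gripper_force: 78.6
t 9.7 tcp [ 0.5594 -0.3251  0.2775] F [-0.2  0.7 -3.1] w 0.0121 | d [ 0.0406 -0.3204  0.0028] rot [-0.0008  0.0001 -0.0601] az -98.14 j [-0.19  0.62  0.94  1.7  -0.55  1.11 -0.8 ]
```

To row units: -0.2 m / 0.6 = -0.3333, -0.16 m / 0.6 = -0.2667, -0.06 rad / 4 = -0.015.

```bash
echo '[[[0.0333,-0.2667,0,0,0,-0.0075],[0.0333,-0.2667,0,0,0,-0.0075],[0.0333,-0.2667,0,0,0,-0.0075],[0.0333,-0.2667,0,0,0,-0.0075],[0.0683,-0.3333,0,0,0,-0.015]]]' | python3 drive.py>/dev/null;  python3 g.py .6458 -.0137 .275 -94.7
```

```text
t 10.2 tcp [ 0.6254 -0.1353  0.2762] F [-0.2 -2.6 -1.2] w 0.0117 | d [ 0.0098 -0.123   0.001 ] rot [ 0.0018  0.0049 -0.0049] az -94.98 j [-0.52  0.62  0.95  1.71 -0.55  1.11 -1.06]
```

```bash
python3 look.py 5
```

```text
[ 0.63163969 -0.12541085  0.27500404] [-3.13577594  0.11191282  0.00332767]
```

View pics/top5.png

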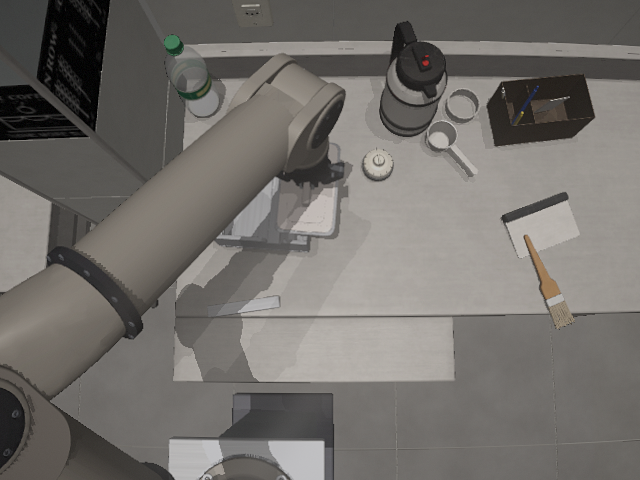

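```bash
python3 - <<'E'
from m import *
for W in (T,):
    P=W.reshape(-1,3);P=P[np.isfinite(P[:,0])]
    for z in np.arange(.05,.9,.1):
        q=P[(P[:,2]>z)&(P[:,2]<z+.1)&(P[:,1]>.06)&(P[:,0]>.3)]
        if len(q)>20: print(round(z,2),len(q),'x',np.percentile(q[:,0],[1,99]).round(2),'y',np.percentile(q[:,1],[1,99]).round(3))
W=np.load("top5.npy")[60:300,60:240].reshape(-1,3);W=W[np.isfinite(W[:,0])]
q=W[(W[:,2]>.3)&(W[:,1]<.2)]
for x in np.arange(.1,.8,.05):
    s=q[(q[:,0]>x)&(q[:,0]<x+.05)]
    if len(s)>5:print(round(x,2),'arm ymax',np.percentile(s[:,1],99).round(3),'z',np.percentile(s[:,2],[1,99]).round(2))
E
```

```text
0.05 6045 x [0.64 0.98] y [0.063 0.432]
0.15 8310 x [0.65 0.98] y [0.066 0.431]
0.25 6357 x [0.65 0.97] y [0.095 0.392]
0.35 5986 x [0.65 0.89] y [0.178 0.334]
0.45 5752 x [0.65 0.83] y [0.178 0.278]
0.55 3926 x [0.65 0.77] y [0.178 0.223]
0.35 arm ymax 0.038 z [0.65 0.73]
0.4 arm ymax 0.042 z [0.63 0.73]
0.45 arm ymax 0.017 z [0.61 0.69]
0.5 arm ymax -0.015 z [0.63 0.66]
0.55 arm ymax -0.046 z [0.58 0.63]
0.6 arm ymax 0.187 z [0.3  0.59]
0.65 arm ymax 0.199 z [0.3 0.5]
0.7 arm ymax 0.185 z [0.3 0.5]
0.75 arm ymax 0.185 z [0.3  0.43]
```

The top view shows the arm carrying the pan at (305,210), with the forearm clear of the cabinet face (y ≈ 0.178). I'll continue to above the bay.

To row units: -0.112 m / 0.6 = -0.1867, -0.105 m / 0.6 = -0.175.

```bash
python3 g.py .6458 -.0137 .265 -94.7; echo '[[[0.0083,-0.075,0,0,0,0],[0.0083,-0.1333,0,0,0,0],[0.0083,-0.175,0.0083,0,0,0],[0.0083,-0.1867,0.0167,0,0,0],[0.0083,-0.1867,0.0167,0,0,0]]]' | python3 drive.py>/dev/null; echo '[[[0,0,0,0,0,0],[0,0,0,0,0,0]]]' | python3 drive.py; python3 look.py 6
cat > pan.py <<'E'
import sys
from m import *
n=sys.argv[1];z0=float(sys.argv[2])
a=np.radians(-4.69);ex=np.array([np.cos(a),np.sin(a)]);ey=np.array([-ex[1],ex[0]])
for c,o in (("top",[.6434,-.0435]),("side",[.6428,-.0418])):
    W=np.load(f"{c}{n}.npy").reshape(-1,3);W=W[np.isfinite(W[:,0])]
    q=W[:,:2]-o;L=np.c_[q@ex,q@ey,W[:,2]]*1000
    P=L[(abs(L[:,0])<110)&(abs(L[:,1]-29)<75)&(L[:,2]>z0)&(L[:,2]<z0+20)]
    A=np.linalg.lstsq(np.c_[P[:,:2],np.ones(len(P))],P[:,2],rcond=None)[0]
    print(c,len(P),"tilt",A[:2].round(4))
    for x in range(-100,100,20):
        p=P[(P[:,0]>x)&(P[:,0]<x+20)]
        if len(p)>8: print(x,len(p),"x",p[:,0].min().round(1),p[:,0].max().round(1),"y",np.percentile(p[:,1],[0,1,99,100]).round(1),"z",np.percentile(p[:,2],[5,50,95]).round(1))
E
python3 pan.py 6 170; python3 g.py .6458 -.0137 .265 -94.7
```

```text
t 10.3 tcp [ 0.6316 -0.1254  0.275 ] F [ 0.6  1.5 -3.2] w 0.0118 | d [ 0.0062 -0.1124  0.0104] rot [-0.0037  0.0023  0.0107] az -94.09 j [-0.53  0.62  0.94  1.7  -0.56  1.11 -1.06]
clock: 11.0
tcp_pos: [0.6424, -0.0245, 0.2682]
orientation: [3.138, -0.134, 0.0]
contact_force: [0.2, 0.7, -2.8]
grip_width: 0.0124
gripper_force: 79.1
[ 0.64261835 -0.02397751  0.26836916] [ 3.13838718e+00 -1.33116098e-01  7.02187360e-04]
top 2755 tilt [-0.0007  0.0115]
-100 326 x -90.9 -80.0 y [-34.5 -32.6  66.4  68.1] z [180.6 184.6 189.1]
-80 568 x -80.0 -60.0 y [-36.6 -35.2  70.   71.2] z [183.2 187.4 189.7]
-60 499 x -60.0 -40.0 y [-37.8 -37.3  69.9  71.3] z [182.7 187.6 189.8]
-40 412 x -40.0 -20.0 y [-37.9 -37.7  70.   71.3] z [183.  187.5 189.7]
-20 391 x -19.9 -0.0 y [-38.  -37.9  70.2  70.7] z [182.6 187.5 189.6]
0 105 x 0.0 19.3 y [-38.2 -38.1  70.5  70.5] z [180.4 185.7 188.9]
20 26 x 20.2 39.5 y [-38.1 -38.1 -33.7 -33.7] z [180.1 182.2 184.9]
40 150 x 40.9 59.9 y [-38.  -37.9   2.7   3.2] z [180.9 187.1 189.5]
60 233 x 60.1 79.8 y [-37.5 -36.9  10.3  12.7] z [181.7 186.6 189.1]
80 45 x 80.1 8
[... 193 characters left out ...]
0.9  72.   73.6] z [182.7 187.1 189.4]
-60 747 x -60.0 -40.0 y [-32.  -29.6  72.1  72.9] z [182.3 188.3 189.7]
-40 489 x -40.0 -20.0 y [-32.8 -31.2  72.4  73.4] z [181.2 187.7 189.7]
-20 448 x -20.0 -0.0 y [22.5 23.4 72.3 73.1] z [181.1 187.8 189.7]
0 448 x 0.1 20.0 y [21.7 23.2 72.2 72.8] z [181.4 187.7 189.6]
20 464 x 20.0 40.0 y [-31.8  18.4  72.   73.4] z [181.2 187.8 189.6]
40 559 x 40.0 60.0 y [-33.2 -30.8  72.1  73.1] z [183.6 188.3 189.6]
60 238 x 60.1 79.1 y [-31.4 -29.7  34.1  37.6] z [185.3 186.7 188.9]
t 11.1 tcp [ 0.6426 -0.024   0.2684] F [-0.3 -0.3 -3.2] w 0.0122 | d [ 0.0023 -0.0105  0.0034] rot [ 0.0004 -0.0005 -0.0027] az -94.86 j [-0.69  0.63  0.95  1.72 -0.57  1.09 -1.22]
```

To row units: 0.05 m / 0.6 = 0.0833, -0.0112 m / 0.6 = -0.0187, -0.002 rad / 4 = -0.0005.

```bash
echo '[[[0.0038,-0.0187,0,0,0,-0.0005],[0.0038,-0.0187,0.0167,0,0,-0.0005],[0.0038,-0.0187,0.05,0,0,-0.0005],[0.0038,-0.0187,0.0833,0,0,-0.0005],[0.0038,-0.0187,0.0833,0,0,-0.0005]]]' | python3 drive.py; echo '[[[0,0,0.0167,0,0,0],[0,0,0.03,0,0,0],[0,0,0.03,0,0,0]]]' | python3 drive.py; python3 look.py 7;python3 pan.py 7 105; python3 g.py .6458 -.0137 .1743 -94.7
```

```text
clock: 11.6
tcp_pos: [0.6443, -0.0101, 0.2147]
orientation: [3.139, -0.125, -0.009]
contact_force: [0.5, 1.0, -3.1]
grip_width: 0.0119
gripper_force: 79.0
clock: 11.9
tcp_pos: [0.6456, -0.011, 0.1992]
orientation: [-3.139, 0.126, 0.002]
contact_force: [0.3, 0.2, -3.1]
grip_width: 0.0121
gripper_force: 79.1
[ 0.64616156 -0.01123095  0.20030285] [ 3.13906044e+00 -1.25973635e-01  5.35247605e-04]
top 2824 tilt [-0.003  0.014]
-100 230 x -88.5 -80.0 y [-21.  -18.7  79.3  80.1] z [111.6 115.4 120.3]
-80 572 x -80.0 -60.1 y [-24.  -22.8  83.2  84. ] z [113.9 118.5 122. ]
-60 567 x -59.9 -40.0 y [-24.8 -23.9  83.2  85.1] z [114.4 119.4 122.8]
-40 458 x -40.0 -20.0 y [-24.9 -23.8  83.4  84.8] z [113.6 119.1 122.8]
-20 423 x -20.0 -0.0 y [-24.2 -23.7  83.3  84.4] z [113.5 118.8 122.3]
0 106 x 0.0 19.9 y [-24.4 -24.3  84.6  84.7] z [111.8 116.7 120.4]
20 26 x 20.0 39.9 y [-24.1 -24.1  -3.8   1.5] z [111.2 112.9 117.3]
40 148 x 41.4 59.6 y [-24.4 -24.2  15.5  17.7] z [112.2 118.5 122.3]
60 226 x 60.1 79.8 y [-24.  -23.5  24.3  26.1] z [112.6 117.6 121.2]
80 68 x 80.1 88.7 y [-21.1 -19.7  28.   2
[... 165 characters left out ...]
17.   85.1  86.4] z [114.2 118.7 120.9]
-60 822 x -60.0 -40.0 y [-20.6 -17.   84.9  85.9] z [114.4 120.  121.7]
-40 586 x -40.0 -20.1 y [-19.3 -17.8  85.3  86.6] z [114.2 119.5 122.3]
-20 531 x -20.0 -0.0 y [-19.7 -17.7  85.3  85.7] z [113.6 119.4 122. ]
0 483 x 0.1 20.0 y [35.6 36.8 85.8 86.4] z [113.4 119.6 122. ]
20 490 x 20.0 39.9 y [35.5 36.1 85.8 86.9] z [113.3 119.6 122.1]
40 473 x 40.0 60.0 y [-18.3 -16.6  83.4  84.9] z [117.2 120.  121.5]
60 187 x 60.0 79.2 y [-22.4 -18.8  34.2  38.4] z [116.5 118.3 120.9]
t 12.0 tcp [ 0.6462 -0.0112  0.2003] F [-0.2 -0.4 -2.8] w 0.0121 | d [-0.0002  0.0025  0.026 ] rot [-0.     -0.0003  0.0018] az -94.6 j [-0.66  0.71  0.88  1.76 -0.64  0.99 -1.19]
```

The rows are not in the units I measure in: shifts go in shares of 0.6 m and turns go in shares of 4 rad. I convert before sending: 0.02 m / 0.6 = 0.0333, 0.002 m / 0.6 = 0.0033.

```bash
echo '[[[0,0.0033,0,0,0,0],[0,0.0033,0.0133,0,0,0],[0,0.0033,0.0233,0,0,0],[0,0.0033,0.0333,0,0,0],[0,0.0033,0.0333,0,0,0]]]' | python3 drive.py; echo '[[[0,0,0.005,0,0,0],[0,0,0.0083,0,0,0],[0,0,0.0117,0,0,0],[0,0,0.0117,0,0,0]]]' | python3 drive.py; python3 look.py 8;python3 pan.py 8 83; python3 g.py .6458 -.0137 .1743 -94.7
```

```text
clock: 12.5
tcp_pos: [0.6452, -0.0129, 0.1788]
orientation: [3.139, -0.126, -0.003]
contact_force: [-0.2, -0.4, -2.9]
grip_width: 0.0122
gripper_force: 79.1
clock: 12.9
tcp_pos: [0.646, -0.0131, 0.1741]
orientation: [-3.138, 0.126, -0.0]
contact_force: [-3.7, 2.1, 5.6]
grip_width: 0.0123
gripper_force: 80.2
[ 0.64596822 -0.01313549  0.17410203] [-3.13826342e+00  1.25757091e-01 -5.09255294e-04]
top 4085 tilt [0.0001 0.0374]
-100 623 x -100.0 -80.0 y [-45.8 -42.7  92.8  94.1] z [84.3 91.5 96.7]
-80 676 x -80.0 -60.0 y [-40.  -38.1  92.1  94.2] z [85.  92.7 96.6]
-60 649 x -60.0 -40.0 y [-39.9 -38.6  92.9  93.8] z [84.8 93.8 97.9]
-40 572 x -40.0 -20.1 y [-39.7 -38.2  93.1  94.9] z [85.2 93.5 97.9]
-20 526 x -20.0 -0.0 y [-39.7 -38.6  92.5  94. ] z [84.8 93.4 97.6]
0 176 x 0.0 19.5 y [-41.4 -40.7  93.4  93.6] z [83.7 90.3 96.3]
20 82 x 20.1 40.0 y [-41.6 -41.3 -18.9  -1.1] z [83.7 86.2 91.3]
40 206 x 40.4 59.9 y [-41.7 -40.9  12.7  15.2] z [84.5 92.3 97.5]
60 287 x 60.0 79.8 y [-41.6 -40.6  21.5  23.4] z [84.  92.1 96. ]
80 259 x 80.0 99.8 y [-46.  -44.   29.4  31.5] z [83.7 89.  96.9]

[... 180 characters left out ...]
 -60.0 -40.0 y [-38.3 -36.9  95.6  96.3] z [85.5 93.9 95.9]
-40 808 x -40.0 -20.0 y [-41.2 -37.6  95.8  97.2] z [84.9 93.6 98.7]
-20 724 x -20.0 -0.0 y [-39.1 -37.6  95.7  96.8] z [84.5 93.6 97.2]
0 609 x 0.0 20.0 y [-40.1 -34.1  95.4  96.2] z [85.8 93.8 96.9]
20 612 x 20.1 39.9 y [32.8 34.2 95.7 96.6] z [87.  93.9 99.4]
40 509 x 40.0 60.0 y [-39.1 -34.8  78.2  80.5] z [90.6 94.5 96.2]
60 252 x 60.0 79.9 y [-39.6 -38.9  33.1  38.7] z [84.2 92.9 95.4]
80 37 x 80.4 93.5 y [-45.8 -44.8 -13.4 -12.4] z [84.  85.1 89.3]
t 13.0 tcp [ 0.646  -0.0131  0.1741] F [-3.1  1.5  6.2] w 0.0118 | d [-0.0001  0.0006 -0.0002] rot [-0.0008 -0.0003  0.0019] az -94.59 j [-0.64  0.74  0.85  1.77 -0.67  0.95 -1.16]
```

To row units: 0.2 m / 0.6 = 0.3333, 0.05 m / 0.6 = 0.0833.

```bash
echo '[[[0,0,0,0,0,0],[0,0,0,0,0,0],[0,0,0,0,0,0]]]' | python3 drive.py .045; echo '[[[0,0,-0.0333,0,0,0],[0,0,-0.1,0,0,0],[0,0,-0.1833,0,0,0],[0,0,-0.25,0,0,0],[0,0,-0.25,0,0,0]]]' | python3 drive.py ; echo '[[[-0.0667,0.0833,0,0,0,0],[-0.1333,0.1667,0,0,0,0],[-0.1667,0.2333,0,0,0,0],[-0.2,0.3,0,0,0,0],[-0.2,0.3333,0,0,0,0]]]' | python3 drive.py; echo '[[[0,0.0833,0,0,0,0],[0,0.1667,0,0,0,0],[0,0.1667,0,0,0,0],[0,0.1667,0,0,0,0]]]' | python3 drive.py; python3 look.py 9; python3 pan.py 9 89; python3 bar.py 9 80 90
```

```text
clock: 13.3
tcp_pos: [0.6461, -0.0133, 0.1732]
orientation: [3.139, -0.126, 0.001]
contact_force: [-0.4, -0.1, 0.6]
grip_width: 0.0449
gripper_force: 0.0
clock: 13.8
tcp_pos: [0.6482, -0.0147, 0.3292]
orientation: [-3.139, 0.127, -0.016]
contact_force: [0.7, -1.5, -0.2]
grip_width: 0.0452
gripper_force: 0.0
clock: 14.3
tcp_pos: [0.5071, -0.2053, 0.3227]
orientation: [-3.138, 0.13, 0.001]
contact_force: [0.8, -0.5, -0.4]
grip_width: 0.0446
gripper_force: 0.0
clock: 14.7
tcp_pos: [0.501, -0.3045, 0.3226]
orientation: [3.139, -0.133, -0.001]
contact_force: [0.1, 1.2, -0.4]
grip_width: 0.0451
gripper_force: 0.0
[ 0.50252451 -0.30149707  0.32240003] [-3.13821524e+00  1.24193413e-01  1.10189979e-03]
top 4757 tilt [-0.0009  0.0028]
-100 392 x -100.0 -80.0 y [-45.9 -44.   92.6  94.2] z [89.5 94.  97.6]
-80 547 x -80.0 -60.0 y [-24.7 -23.   92.2  94. ] z [90.3 93.7 97. ]
-60 566 x -59.9 -40.0 y [-35.1 -23.1  92.6  95.2] z [90.4 94.5 97.8]
-40 478 x -39.9 -20.1 y [-36.3 -25.   93.4  94.8] z [90.  94.4 98.9]
-20 457 x -19.9 -0.0 y [-29.5 -25.7  93.   94.3] z [90.1 94.4 98. ]
0 472 x 0.0 20.0 y 
[... 2007 characters left out ...]
-38.6 -31.1 -12. ] z [83.6 85.3 89.8]
-72 35 y [-40.9 -34.2 -26.2] z [83.1 84.9 87.6]
-60 29 y [-39.5 -34.8 -30.8] z [82.9 84.9 86.5]
-48 25 y [-40.4 -35.9 -31.5] z [83.  84.6 86.1]
-36 34 y [-39.8 -34.7 -30.1] z [83.6 84.9 85.9]
-24 24 y [-39.8 -34.3 -30.9] z [83.  84.8 86.7]
-12 31 y [-41.7 -34.3 -30.8] z [82.6 85.  86.8]
0 30 y [-38.5 -34.8 -30.8] z [83.8 84.9 86.5]
12 25 y [-38.1 -35.1 -31. ] z [83.8 84.6 85.9]
24 31 y [-39.6 -35.5 -30. ] z [82.7 84.6 86.1]
36 29 y [-39.9 -34.7 -30.5] z [83.  84.8 86.3]
48 26 y [-40.  -34.8 -30.1] z [82.7 84.7 86.2]
60 32 y [-40.9 -35.4 -29.7] z [82.8 84.7 87. ]
72 36 y [-38.2 -33.6 -22.1] z [83.6 85.  88.1]
84 24 y [-46.9 -34.5 -25.7] z [81.4 84.9 88. ]
```

View pics/top9.png

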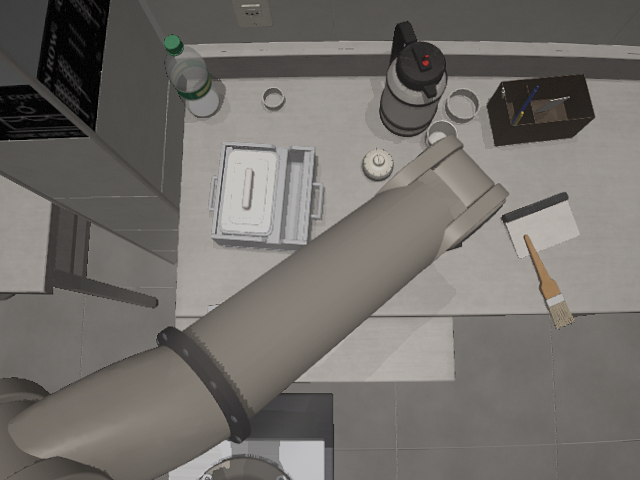

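View pics/side9.png

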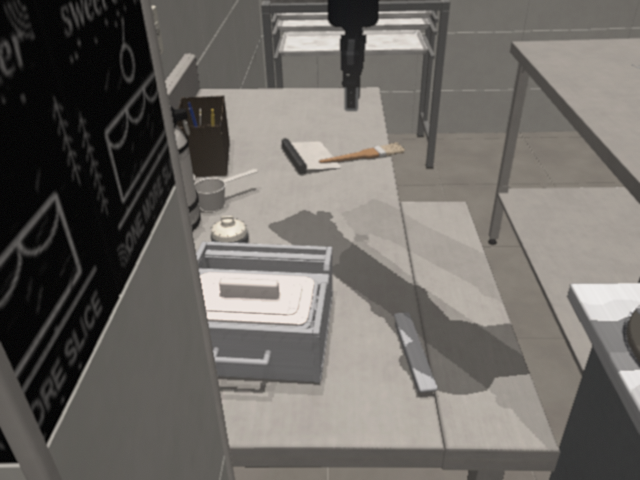

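The top view shows the pan hanging squarely at (250,193), with the bar beside it at about x = 285. Its lid is level and flush with the stand's rim. The side view confirms this, with the gripper clear and the timer and short bar where they were. I'm handing in.

```bash
python3 -c "
from bench import r, viewer, ticket, telemetry
print(ticket.hand_in())"
```

```text
the job is handed in; nothing more can be done
None
```

I seated the long bar in both notches and hung the pan level between the bar and the +y ledge, let go of both, and handed the job in at about 15 s; the final pictures show the short bar and timer where they were, but hand-in returned no verdict.

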